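# Snap ring onto the swing-arm post

## Task

The equipment arm is on its pivot post and wants its snap ring: squeeze the handles of the snap-ring pliers gently (never more than 25 N of grip) until the ring waiting on their tips is spread open, lift pliers and ring out of the stand, and lower the spread ring, without forcing it, over the post until it is level with the groove, centred around it. Finish right there, still holding the pliers squeezed, so that the ring stays spread around the groove and hangs only from the pliers, not resting against the post. Disturb nothing else on the bench.

Things in the scene. Friction and masses are not known exactly. Their poses are not given: they have to be found in the camera images.
- stand: fixed aluminium stand: base 110 x 110 x 10 mm; two posts at its y = +-44 mm, 10 mm thick, 89 mm high, with 12 mm deep open-topped notches where the pliers' cross-bar rests; a white pad (top 20 mm up) under the ring. Origin on the bench straight under the pliers; x from the pliers toward the ring, y along the cross-bar, z up. Pliers and ring leave it straight upward; 30 mm of lift clears it
- pliers: loose steel snap-ring pliers, about 130 g, standing upright in the stand, tips down. Origin between the lever pivots, 82 mm above the bench at the start; z up, y the line along which the handles are squeezed, x toward the ring. A 100 x 18 x 10 mm cross-bar (along y) lies at origin height. Squeezing the handles moves the tips apart; a spring opens them again
- pliers_grip (a point): best grip point, midway between the two black handles, 55 mm above the pliers' origin. The handles rise from 22 to 82 mm above the origin, each 14 mm wide (x) and 8 mm thick (y). Here they are 56 mm over the outside at rest (about 66 mm at the top ends) and 36 mm when squeezed onto their stop, with the outer faces then upright. A 6 N grip reaches the stop; 10 to 15 N is plenty
- pliers_tips (a point): midway between the two tip pins, 60 mm below the pliers' origin, at the ring's mid-thickness. The pins are 3.6 mm thick, point down, stand 14 mm apart at rest and 35 mm squeezed, and reach 7 mm below this point
- pliers_left (a joint): angle of the +y lever of the pliers, 0 at rest, 0.18 rad on the stop (fully squeezed); the other lever mirrors it
- ring: springy dark steel snap ring, 4 mm thick, about 53 mm across when spread, 30 g, lying round the pliers' two pins with the eyes at its ends. Origin at the centre of its bore, mid-thickness; z up along the bore, gap and eyes toward -x, closed back toward +x. Its origin is 25 mm ahead (x) of the pliers' origin at rest, 22.5 mm when spread, and 60 mm below it
- ring_left (a joint): angle by which the ring's +y half is opened: 0 relaxed (bore too narrow for the post), about 0.2 rad with the pliers on their stop (bore a circle of 42 mm diameter). The ring clings to the pins only while they hold it spread; it falls off if the handles are let go in the air
- ring_right (a joint): the same for the -y half
- mount: fixed pivot post on a grey 110 mm disc, with the black swing-arm hub round it (62 mm diameter, top 69 mm above the bench; a short arm sticks out to its +x, lower than the hub's top). Above the hub the bare steel post is upright, 36 mm in diameter, its bevelled top 113 mm above the bench. Origin on the bench on the post's axis. The ring may come on from any side
- groove (a point): centre of the groove on the post's axis, 90 mm above the bench; the groove is 10 mm wide (85 to 95 mm) and 31 mm in diameter. The ring's origin belongs here
- post_top (a point): centre of the post's top end, 113 mm above the bench
- vial: small glass vial, 24 mm diameter, 50 mm high, loose; leave alone
- bush: loose brass bush, 38 mm diameter, 14 mm high; leave alone
- bowl: steel bowl, 100 mm wide, 40 mm high; leave alone
- jar: glass jar, 64 mm diameter, 85 mm high; leave alone
- driver: screwdriver, 180 mm long, lying; leave alone
- wipes: carton 120 x 70 x 45 mm; leave alone
- spanner: spanner, 160 mm long, lying; leave alone
Not all that is in view belongs to the job. Leave any blue, pink or red look-alike of the pliers alone.

How it is judged (in metres and radians):
On the way, in this order (a step that is already met when the one before it is completed fails the run):
1. the pliers, squeezed by the fingers, spread the ring while it is still in the stand (value of joint each of ring_left, ring_right above 0.14 rad and height (world z) of ring below 0.05 m and contact force between the fingers and pliers above 2 N), for 0.2 s.
2. the spread ring is carried clear of the stand on the pliers (value of joint each of ring_left, ring_right above 0.14 rad and height (world z) of ring above 0.075 m), for 0.1 s.
3. the spread ring is above the post, in line with it (value of joint each of ring_left, ring_right above 0.14 rad and horizontal distance between ring and groove below 0.006 m and z of ring in the frame of post_top above 0.002 m), for 0.05 s.
At the end, for the whole second after the job is handed in: The fingers still squeeze the pliers (over 4 N in all), both ring halves are open by over 0.14 rad, the ring is within 3.5 mm of the post axis and 4 mm of the groove mid-height, level within 0.15 rad, still, and carried by the pliers alone (under 1 N against the post) (value of joint each of ring_left, ring_right above 0.14 rad and horizontal distance between ring and groove below 0.0035 m and z of ring in the frame of groove between -0.004 and 0.004 m and angle between ring's own z axis and vertical below 0.15 rad and contact force between the fingers and pliers above 4 N and contact force between the fingers and ring below 0.1 N and contact force between ring and mount below 1 N and contact force between pliers and mount below 0.5 N and linear speed of ring below 0.02 m/s); the arm keeps its last pose, push and grip.
It fails at once if the handles are squeezed with more than about 25 N (the two fingers together press with over 52 N) (contact force between the fingers and pliers above 52 N).
It fails at once if the ring is jammed hard on the post (over 12 N) (contact force between ring and mount above 12 N).
It fails at once if a bystander is disturbed (over 20 mm) (distance of any of vial, bush, bowl, jar, driver, wipes, spanner from where it was at the start of the episode above 0.02 m).
It also fails if it takes over 51 s, if anything falls off the work surface, if the arm or the gripper's body presses on something with over 40 N, if the wrist force passes 120 N, or if a joint passes its speed limit or range.

## Robot

A 7-joint arm with a two-finger parallel gripper is mounted at the origin on the work surface. World frame = base frame: x ahead of the robot, y to its left, z up, the work surface at z = 0. Lengths are in mm, angles in rad, forces in N, time in s.
With the tool pointing down it reaches from about 350 to 900 mm from the base axis. Payload 19.9 kg.
Tool frame: the origin (TCP) lies midway between the tips of the shut fingers; the grasp point (between the pads) lies 19 mm behind it; z points along the fingers, y is the line along which they close (so a half turn about z gives the same grasp; the last joint's range is limited). The gripper opens to 94 mm and grips with 3 to 60 N. Pads are 16 mm wide; open, the fingers measure 119 mm over their backs; the gripper's body (75 mm by 177 mm) begins 78 mm behind the grasp point.
Start: joints at [-1.373, 0.417, -0.01, 1.614, 0.005, 1.111, -0.053], TCP at [147.826, 607.245, 205.425] pointing down, gripper open.
Joint ranges: [-2.81, 2.81], [-0.39, 2.02], [-1.27, 1.25], [0.06, 2.57], [-1.19, 4.33], [0.19, 2], [-2.82, 2.82]. Speed limits (rad/s): [1.89, 1.89, 2.39, 2.39, 3.01, 3.01, 3.01].

## Interface

Orientations are given as a unit quaternion [x, y, z, w].
In Python, from rig import * gives the robot as it stands.
- The arm moves only by the tool move_arm, never from a script. Its arguments are lists of equal length, an entry for each row: "slide": the shift along the tool's x, y, z in units of 40 mm (1.0 is 40 mm), a list of three; "rot": the turn, a rotation vector about the tool's x, y, z in units of 5 degrees (1.0 is 5 degrees), a list of three; "fingers": the closure, from -1 (fully open) to 1 (shut). A call has 1 to 8 rows; each row is the pose to reach, as a shift and turn from the pose commanded when the call began, along the tool's axes at that moment; what a row does not reach only later rows make up. A row lasts 1/8 s, in which the tool goes at most 62.5 mm and 10.7 degrees, less where a joint would pass 70% of its speed; a pose out of reach is approached as far as the arm can. A call with a gripper value outside its range is refused whole. The fingers move at their own pace and stop on an object; "force" is the grip in N (left out, the last holds). Time passes only in rows, so rows that repeat a pose let the fingers close. It gives the time, the measured TCP pose, the force, the opening and the grip force at its end, in the units of the state.
- read_state(): the state, without advancing time (a new reading comes with each control period).
- get_image(name): name is "side" or "top" or "wrist"; returns the picture (420x560x3 uint8, red, green, blue); there is no depth.
- camera_info(name): a dict with "K" (3x3 intrinsics, pixels), "rvec" (rotation vector, rad) and "tvec" (3), from world to camera coordinates, as OpenCV has them; the wrist camera has in their place "T_tool_cam" (4x4, takes a point from camera to tool coordinates, whose origin is the TCP and whose axes are the flange's). Camera axes: x right, y down, z forward; pixel columns grow to the right and rows downward; lengths in mm; the calibration is good to about 2 mm. A picture is of the moment at which its call begins: read the wrist's pose just before it. camera_info takes no time and is no camera call.
- sign_off(): hands the job in; it is judged then, once.
Trained networks look in the newest picture that a camera, given by its name, has taken for a name from the list of things; names that differ only in an ending like _2 or _b are one class to them, and where a whole thing is asked for, a point or a joint stands for the part that bears it (a point fixed in the world has none). Each returns a list of dicts, best first, with "conf" (0 to 1); they miss things now and then, are a little off and sometimes report something else, mostly with a low value. They report only what shows in the picture. A call takes as long as a camera call. They do not tell look-alikes from the thing itself.
- cut_out(target, camera): "mask" (420x560 bool, what is visible of it) and "at" ([column, row] in pixels, amid what is visible of it).
- pinpoint(target, camera): "at" ([column, row] in pixels: a listed point, or the origin of a listed thing).
The state is a dict: "time": time; "q": joint angles; "dq": joint speeds; "tau": joint torques, N m; "eef_pos": TCP position; "ee_rot": TCP orientation; "ft_force": force on the tool from outside, world axes, zero at the start; "moment": the same for the moment, N m; "finger_gap": finger opening in mm; "grip_force": force on a finger pad.
Only numpy, scipy, OpenCV 4.12 (cv2) and the standard library are available. Lean on these libraries where they do the work, as an engineer would, in place of code of your own. Each camera call takes 0.05 s, during which the arm holds its last target. There are 200 camera calls.

## Working session

There is one attempt and no reset: what is moved stays moved. The work goes in short steps, Python scripts to look and compute and a tool call to move; the robot and the scene stay as the last step left them, time stands still between calls to the robot, and variables do not carry over. Pictures are saved under pics/ and viewed, at most 10 in all, crops included, and the job is handed in when it is done.

Besides the shell and the picture viewer there is one more tool, called after "Call:" as name(argument=value, ...) on one line, values as JSON. move_arm: Moves the arm, as the interface text tells. Its arguments: {"type":"object","properties":{"slide":{"type":"array"},"rot":{"type":"array"},"fingers":{"type":"array"},"force":{"type":"number"}},"required":["slide","rot","fingers"]}

```bash
mkdir -p pics
cat > h.py <<'E'
from rig import *
import numpy as np, cv2
from scipy.spatial.transform import Rotation as R
def cam(n):
    c=camera_info(n); K=np.array(c["K"],float)
    if n=="wrist":
        s=read_state(); T=np.eye(4);T[:3,:3]=R.from_quat(s["ee_rot"]).as_matrix();T[:3,3]=s["eef_pos"]
        W=np.linalg.inv(T@np.array(c["T_tool_cam"])); return K,W[:3,:3],W[:3,3]
    return K,cv2.Rodrigues(np.array(c["rvec"],float))[0],np.array(c["tvec"],float).ravel()
def ray(C,uv):
    K,Rm,t=C; d=Rm.T@np.linalg.solve(K,[uv[0],uv[1],1.]); return -Rm.T@t,d/np.linalg.norm(d)
def at_z(C,uv,z):
    o,d=ray(C,uv); return o+d*(z-o[2])/d[2]
def proj(C,p):
    K,Rm,t=C; q=K@(Rm@np.asarray(p,float)+t); return q[:2]/q[2]
def tri(rs):
    A=sum(np.eye(3)-np.outer(d,d) for o,d in rs); b=sum((np.eye(3)-np.outer(d,d))@o for o,d in rs); return np.linalg.solve(A,b)
E
python3 - <<'E'
from h import *
np.set_printoptions(precision=1,suppress=True)
s=read_state();print(s["eef_pos"],s["ee_rot"],s["time"])
ims=[]
for n in("side","top","wrist"):
    C=cam(n);im=get_image(n);cv2.imwrite(f"pics/{n}0.png",im[:,:,::-1]);ims.append(im)
    print(n,"campos",-C[1].T@C[2])
    for t,z in(("pliers",82),("pliers_grip",137),("pliers_tips",22),("ring",22),("stand",0),("mount",0),("groove",90),("post_top",113),("vial",0),("jar",0),("bowl",0),("wipes",0)):
        print(t,[(np.round(d["at"]),round(d["conf"],2),at_z(C,d["at"],z)[:2]) for d in pinpoint(t,n)[:3]])
E
```

```text
[147.7 606.9 204.8] [ 0.1  1.  -0.  -0. ] 0.0
side campos [-114.7 -900.1  893. ]
pliers [(array([198., 231.]), 0.78, array([246. , 112.4])), (array([157., 209.]), 0.72, array([181. , 308.5])), (array([251., 208.]), 0.67, array([455.8, 126.8]))]
pliers_grip [(array([247., 270.]), 0.94, array([ 257.9, -187.8])), (array([315., 327.]), 0.59, array([ 290.9, -436.9])), (array([200., 218.]), 0.57, array([255. ,  98.2]))]
pliers_tips [(array([204., 237.]), 0.77, array([275.3, 144. ])), (array([275., 285.]), 0.72, array([ 351. , -178.4])), (array([253., 218.]), 0.67, array([470.3, 142.5]))]
ring []
stand [(array([252., 225.]), 0.96, array([461.1, 133.9]))]
mount [(array([325., 262.]), 0.95, array([ 550.8, -167.6])), (array([252., 191.]), 0.32, array([581. , 334.8]))]
groove [(array([323., 240.]), 0.83, array([ 544.4, -159.1])), (array([302., 189.]), 0.59, array([668. , 111.5]))]
post_top [(array([326., 234.]), 0.84, array([ 550.5, -166.5])), (array([305., 190.]), 0.64, array([648.8,  73.8]))]
vial [(array([256., 246.]), 0.53, array([411. ,  25.6]))]
jar [(array([303., 192.]), 0.79, array([743
[... 818 characters left out ...]
]), 0.85, array([ 550. , -158.1]))]
groove [(array([336., 199.]), 0.69, array([ 555.9, -166.1]))]
post_top [(array([337., 201.]), 0.81, array([ 542.1, -167. ])), (array([280., 246.]), 0.58, array([388.8,   7.7]))]
vial [(array([281., 250.]), 0.63, array([394. ,   2.4]))]
jar [(array([226., 144.]), 0.93, array([754.5, 210.9]))]
bowl [(array([278., 143.]), 0.79, array([768.3,  32.9]))]
wipes [(array([341., 152.]), 0.87, array([ 747.2, -188.1]))]
wrist campos [ 74.8 624.9 385.2]
pliers [(array([132., 276.]), 0.88, array([180.4, 465.7]))]
pliers_grip []
pliers_tips [(array([156., 228.]), 0.65, array([156.7, 475.8]))]
ring []
stand []
mount []
groove []
post_top []
vial []
jar []
bowl []
wipes []
```

View pics/top0.png

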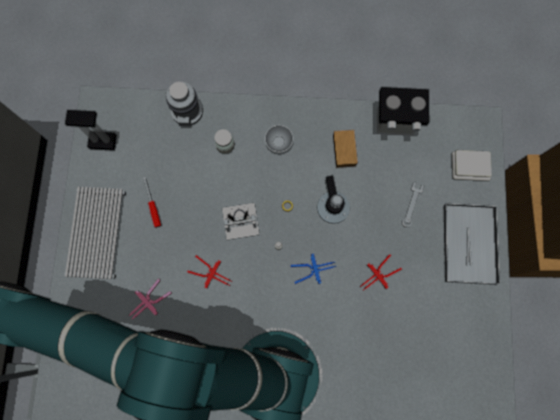

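View pics/side0.png

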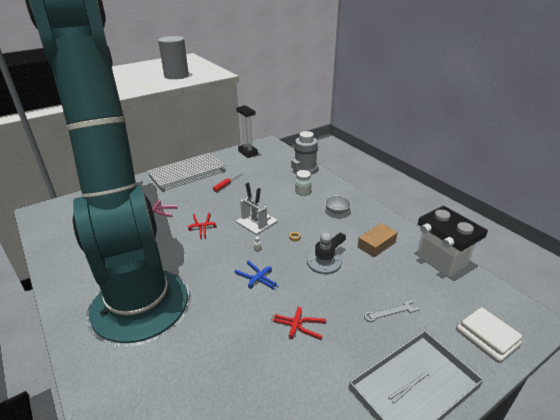

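The top view shows look-alikes lying flat: red at (210,272), red at (381,273), blue at (315,268) and pink at (150,300). The real pliers stand upright with black handles in the stand at (240,218), confirmed by the side view at (255,200). The mount is at top (335,203).

Run:
```python
from h import *
np.set_printoptions(precision=3,suppress=True)
s=read_state();print(R.from_quat(s["ee_rot"]).as_matrix());print(np.array(camera_info("wrist")["T_tool_cam"]));print(camera_info("wrist")["K"],s["time"])
a=cv2.imread("pics/top0.png")[185:250,200:290];b=cv2.imread("pics/side0.png")[170:245,220:310]
a=cv2.resize(a,(400,290),interpolation=3);b=cv2.resize(b,(400,333),interpolation=3);o=np.zeros((333,800,3),np.uint8);o[:290,:400]=a;o[:,400:]=b
cv2.imwrite("pics/crop0.png",o)
```

```text
[[-0.972  0.237  0.   ]
 [ 0.237  0.972 -0.   ]
 [-0.    -0.    -1.   ]]
[[   0.001   -0.965   -0.261   75.151]
 [   1.       0.       0.      -0.086]
 [  -0.      -0.261    0.965 -179.756]
 [   0.       0.       0.       1.   ]]
[[376.806   0.    280.672]
 [  0.    376.806 211.62 ]
 [  0.      0.      1.   ]] 1.95
```

View pics/crop0.png

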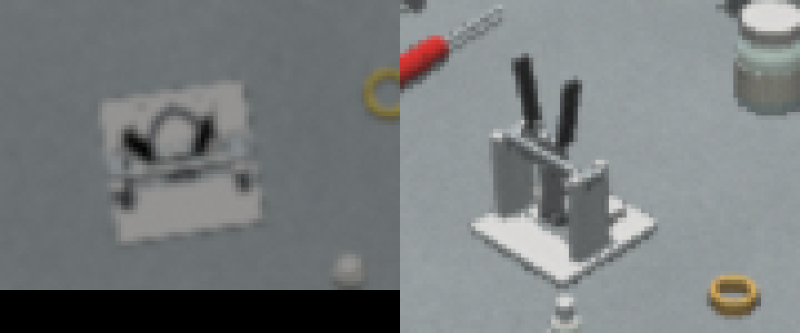

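The crop confirms it: black-handled pliers upright in the white stand, with the ring on its +x side and a stand yaw of about +0.13 rad. I'll move to a view pose.

Call:
move_arm(slide=[[-8.95, -10.1, -1.25], [-8.95, -10.1, -1.25], [-8.95, -10.1, -1.25], [-8.95, -10.1, -1.25], [-8.95, -10.1, -1.25], [-8.95, -10.1, -1.25], [-8.95, -10.1, -1.25], [-8.95, -10.1, -1.25]], rot=[[0, 0, -4.25], [0, 0, -4.25], [0, 0, -4.25], [0, 0, -4.25], [0, 0, -4.25], [0, 0, -4.25], [0, 0, -4.25], [0, 0, -4.25]], fingers=[-1, -1, -1, -1, -1, -1, -1, -1], force=12)

```text
time: 2.95
eef_pos: [381.2, 165.2, 252.1]
ee_rot: [-0.066, 0.998, 0.0, 0.0]
ft_force: [1.3, 0.2, 0.2]
finger_gap: 94.1
grip_force: 0.0
```

Call:
move_arm(slide=[[-0.3, -0.7, 0], [-0.3, -0.7, 0], [-0.3, -0.7, 0]], rot=[[0, 0, 0], [0, 0, 0], [0, 0, 0]], fingers=[-1, -1, -1])

```text
time: 3.32
eef_pos: [395.7, 141.6, 251.6]
ee_rot: [-0.066, 0.998, 0.0, -0.0]
ft_force: [0.4, 0.7, -1.1]
finger_gap: 94.4
grip_force: 0.0
```

Run:
```python
from h import *
np.set_printoptions(precision=1,suppress=True)
n="wrist";C=cam(n);print(read_state()["eef_pos"],read_state()["dq"])
im=get_image(n);cv2.imwrite("pics/w1.png",im[:,:,::-1])
for t,z in(("pliers",82),("pliers_grip",137),("pliers_tips",22),("ring",22),("stand",0),("vial",0)):
    print(t,[(np.round(d["at"]),round(d["conf"],2),at_z(C,d["at"],z)[:2]) for d in pinpoint(t,n)[:3]])
```

```text
[395.7 141.6 251.6] [-0.  0. -0.  0.  0. -0.  0.]
pliers [(array([ 52., 102.]), 0.76, array([341.5, -71.4])), (array([273., 268.]), 0.69, array([474.3, 144.1])), (array([369., 107.]), 0.66, array([308.5, 208.9]))]
pliers_grip [(array([271., 297.]), 0.85, array([476.5, 143.4])), (array([534.,  67.]), 0.59, array([266.5, 311.7])), (array([ 21., 267.]), 0.31, array([477.5, -68.8]))]
pliers_tips [(array([317.,  78.]), 0.91, array([284.5, 164.1])), (array([273., 249.]), 0.63, array([475.9, 143.2]))]
ring [(array([276., 265.]), 0.67, array([496., 149.]))]
stand [(array([275., 244.]), 0.63, array([477.9, 145.1]))]
vial [(array([170., 173.]), 0.89, array([408.,  14.]))]
```

View pics/w1.png

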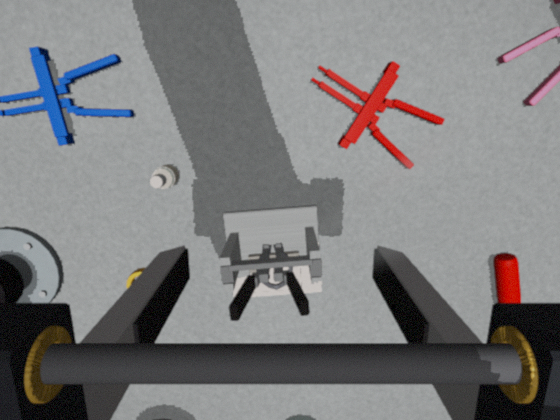

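The wrist view shows the stand at about (272,258), with the handles at (243,295) and (298,292) and the cross-bar along row 265. There are blue and red look-alikes at the top, and the vial is at (163,177). Next I'll refine the yaw and position.

Run:
```python
from h import *
np.set_printoptions(precision=2,suppress=True)
C=cam("wrist")
def yaw(a,b,z):
    p,q=at_z(C,a,z),at_z(C,b,z);d=q-p;return p[:2],q[:2],np.arctan2(-d[0],d[1]),np.linalg.norm(d)
print("base edge",yaw((223,212),(317,206),10))
im=cv2.imread("pics/w1.png")[185:335,195:365]
cv2.imwrite("pics/w1c.png",cv2.resize(im,None,fx=4,fy=4,interpolation=2)[:600])
for t in("pliers","stand","ring"):
    for d in cut_out(t,"wrist")[:3]:
        m=d["mask"].astype(np.uint8);print(t,d["conf"],d["at"],m.sum(),cv2.minAreaRect(cv2.findNonZero(m)))
```

```text
base edge (array([443.68,  79.89]), array([422.09, 186.7 ]), np.float64(0.19940792400784108), np.float64(108.9691302360897))
pliers 0.9 [269.6, 273.4] 3060 ((271.6247253417969, 280.3713073730469), (73.88409423828125, 101.06224822998047), 85.73210906982422)
pliers 0.89 [532.3, 48.9] 1204 ((543.0980224609375, 53.57879638671875), (60.971492767333984, 98.72826385498047), 44.49297332763672)
pliers 0.79 [377.1, 107.8] 3191 ((373.22467041015625, 109.7984390258789), (135.14930725097656, 96.55982208251953), 50.82634735107422)
stand 0.74 [270.9, 237.6] 5779 ((268.9339599609375, 251.21051025390625), (88.26671600341797, 100.65447235107422), 86.36705780029297)
stand 0.53 [276.7, 283.9] 240 ((272.8305358886719, 266.4012451171875), (46.097633361816406, 34.47063446044922), 65.77225494384766)
ring 0.48 [280.0, 281.9] 155 ((276.862060546875, 267.1551818847656), (43.009483337402344, 29.46204376220703), 79.50852966308594)
```

View pics/w1c.png

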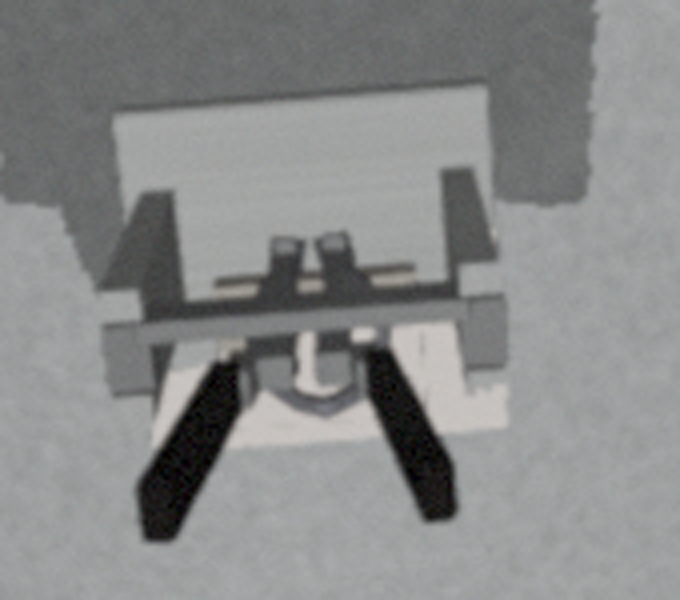

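Run:
```python
from h import *
np.set_printoptions(precision=1,suppress=True)
C=cam("wrist")
for a,b,z in(((235.75,310),(304.25,305),164),((221,267),(321.5,259.5),87)):
    p,q=at_z(C,a,z),at_z(C,b,z);d=q-p;print((p+q)/2,np.arctan2(-d[0],d[1]),np.linalg.norm(d))
# predicted pixels of model
for x0,y0 in((475,144),):
  for yw in(.2,):
    Rz=R.from_euler("z",yw).as_matrix()
    for p in([7,33,164],[-7,33,164],[7,-33,164],[-7,-33,164],[9,50,87],[-9,50,87],[9,-50,87],[-9,-50,87],[25+26,0,24]):
        print(p,(proj(C,Rz@p+[x0,y0,0])-[195,185])*4)
```

```text
[472.  142.4 164. ] 0.2142468568768941 54.27420723586812
[467.2 140.7  87. ] 0.2132399719432999 99.1680348964996
[7, 33, 164] [474.2 526.1]
[-7, 33, 164] [471.  462.6]
[7, -33, 164] [143.5 545.8]
[-7, -33, 164] [136.3 482.8]
[9, 50, 87] [517.1 364.9]
[-9, 50, 87] [514.4 297.4]
[9, -50, 87] [116.1 389.5]
[-9, -50, 87] [108.3 322.7]
[51, 0, 24] [330.1 414.8]
```

Call:
move_arm(slide=[[-0.9, -7.8, 0], [-0.9, -7.8, 0], [-0.9, -7.8, 0], [-0.9, -7.8, 0], [-0.9, -7.8, 0], [-0.9, -7.8, 0], [-0.9, -7.8, 0], [-0.9, -7.8, 0]], rot=[[0, 0, -0.84], [0, 0, -0.84], [0, 0, -0.84], [0, 0, -0.84], [0, 0, -0.84], [0, 0, -0.84], [0, 0, -0.84], [0, 0, -0.84]], fingers=[-1, -1, -1, -1, -1, -1, -1, -1])

```text
time: 4.82
eef_pos: [472.9, -162.4, 251.6]
ee_rot: [-0.103, 0.995, 0.0, 0.0]
ft_force: [0.0, 0.1, 0.4]
finger_gap: 94.1
grip_force: 0.0
```

Run:
```python
from h import *
np.set_printoptions(precision=1,suppress=True)
n="wrist";C=cam(n);s=read_state();print(s["eef_pos"],s["time"],R.from_quat(s["ee_rot"]).as_matrix()[:,1])
im=get_image(n)
for t,z in(("mount",0),("groove",90),("post_top",113)):
    print(t,[(np.round(d["at"],1),round(d["conf"],2),at_z(C,d["at"],z)[:2]) for d in pinpoint(t,n)[:3]])
u,v=proj(C,at_z(C,pinpoint("post_top",n)[0]["at"],100)).astype(int)
u0,v0=max(0,u-85),max(0,v-75);print(u0,v0)
cv2.imwrite("pics/w2c.png",cv2.resize(im[v0:v0+150,u0:u0+170,::-1],None,fx=4,fy=4,interpolation=2))
```

```text
[ 472.9 -162.4  251.6] 4.825 [-0.2  1.   0. ]
mount [(array([266. , 240.6]), 0.97, array([ 552.7, -164. ])), (array([262.6, 269.7]), 0.34, array([ 590.9, -160.6]))]
groove [(array([262. , 269.1]), 0.74, array([ 550.5, -165. ])), (array([390.5, 259.4]), 0.33, array([514.7, -44.8]))]
post_top [(array([261.6, 285.1]), 0.91, array([ 556. , -163.1]))]
176 210
```

View pics/w2c.png

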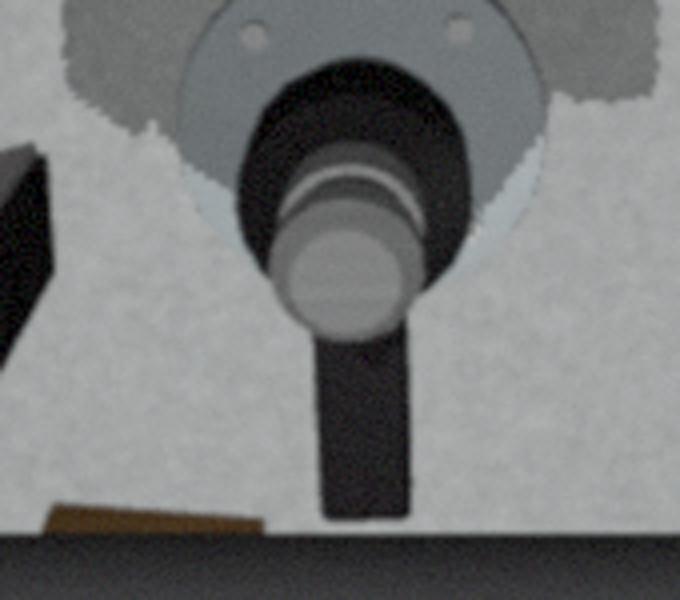

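The crop shows the post's top face centred at about (346,285), its bevel's outer edge centred at about (347,270), and the swing arm running to +x. I'll fit the position numerically.

Run:
```python
from h import *
np.set_printoptions(precision=2,suppress=True)
C=cam("wrist")
f=lambda c:(c[0]/4+176,c[1]/4+210)
print("top face",at_z(C,f((346,286)),113))
a=np.linspace(0,2*np.pi,360)
def ext(c,r,z):
    P=np.array([(proj(C,[c[0]+r*np.cos(t),c[1]+r*np.sin(t),z])-[176,210])*4 for t in a]);return P.min(0),P.max(0)
for c in((553.5,-163.5),(555.5,-163.5)):
    for r,z in((18,109),(18,110),(14,113),(31,69),(55,8)): print(c,r,z,*ext(c,r,z))
```

```text
top face [ 552.45 -163.84  113.  ]
(553.5, -163.5) 18 109 [270.19 210.99] [424.57 352.62]
(553.5, -163.5) 18 110 [269.78 212.7 ] [424.58 354.67]
(553.5, -163.5) 14 113 [285.88 234.16] [407.28 345.37]
(553.5, -163.5) 31 69 [234.74 101.41] [474.32 324.06]
(553.5, -163.5) 55 8 [178.34 -45.67] [547.77 302.93]
(555.5, -163.5) 18 109 [268.65 218.89] [422.8  360.11]
(555.5, -163.5) 18 110 [268.24 220.62] [422.81 362.18]
(555.5, -163.5) 14 113 [284.3  242.09] [405.52 352.98]
(555.5, -163.5) 31 69 [233.39 108.73] [472.67 330.79]
(555.5, -163.5) 55 8 [177.24 -39.06] [546.25 308.74]
```

Call:
move_arm(slide=[[-1.6, 7.45, 0.5], [-1.6, 7.45, 0.5], [-1.6, 7.45, 0.5], [-1.6, 7.45, 0.5], [-1.6, 7.45, 0.5], [-1.6, 7.45, 0.5], [-1.6, 7.45, 0.5], [-1.6, 7.45, 0.5]], rot=[[0, 0, 0], [0, 0, 0], [0, 0, 0], [0, 0, 0], [0, 0, 0], [0, 0, 0], [0, 0, 0], [0, 0, 0]], fingers=[-1, -1, -1, -1, -1, -1, -1, -1])

```text
time: 6.08
eef_pos: [474.9, 140.1, 231.8]
ee_rot: [-0.102, 0.995, -0.0, 0.0]
ft_force: [-0.2, -0.4, -0.5]
finger_gap: 94.1
grip_force: 0.0
```

Run:
```python
from h import *
np.set_printoptions(precision=2,suppress=True)
n="wrist";C=cam(n);s=read_state();print(s["eef_pos"],s["time"]);im=get_image(n)
Rz=R.from_euler("z",.205).as_matrix();o=im.copy()
for p in([7,32,164],[-7,32,164],[7,-32,164],[-7,-32,164],[9,50,87],[-9,50,87],[9,-50,87],[-9,-50,87]):
    u=proj(C,Rz@p+[474.5,142.4,0]);cv2.circle(o,tuple(int(x) for x in u),1,(255,0,0),-1)
cv2.imwrite("pics/w3.png",cv2.resize(o[200:400,150:410,::-1],None,fx=3,fy=3,interpolation=2))
```

```text
[474.9  140.12 231.77] 6.075
```

View pics/w3.png

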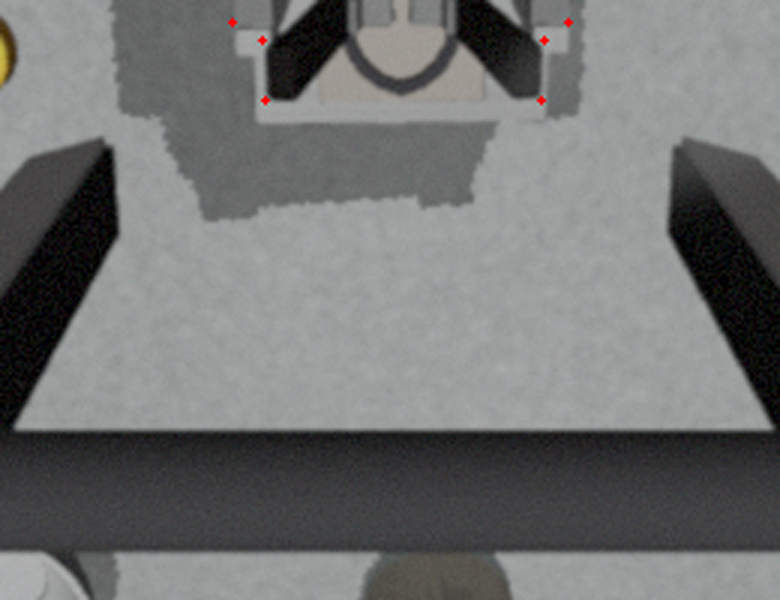

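The model overlay matches the handles and cross-bar to about 1 mm. I'll go down to the grasp height.

Call:
move_arm(slide=[[0, 0.06, 0.7], [0, 0.06, 1.5], [0, 0.06, 2.3], [0, 0.06, 2.84], [0, 0.06, 2.84], [0, 0.06, 2.84]], rot=[[0, 0, 0], [0, 0, 0], [0, 0, 0], [0, 0, 0], [0, 0, 0], [0, 0, 0]], fingers=[-1, -1, -1, -1, -1, -1])

```text
time: 6.88
eef_pos: [474.8, 143.3, 118.9]
ee_rot: [-0.102, 0.995, 0.0, 0.0]
ft_force: [-0.3, 0.3, 0.3]
finger_gap: 94.0
grip_force: 0.0
```

Call:
move_arm(slide=[[0, 0, 0], [0, 0, 0], [0, 0, 0], [0, 0, 0], [0, 0, 0], [0, 0, 0], [0, 0, 0], [0, 0, 0]], rot=[[0, 0, 0], [0, 0, 0], [0, 0, 0], [0, 0, 0], [0, 0, 0], [0, 0, 0], [0, 0, 0], [0, 0, 0]], fingers=[-0.5, -0.3, -0.2, -0.1, 0.0, 0.1, 0.2, 0.3], force=12)

```text
time: 7.88
eef_pos: [474.7, 143.4, 118.4]
ee_rot: [-0.102, 0.995, -0.0, 0.0]
ft_force: [-0.5, -1.5, 8.8]
finger_gap: 35.4
grip_force: 12.0
```

Call:
move_arm(slide=[[0, 0, 0], [0, 0, 0], [0, 0, -0.1], [0, 0, -0.25], [0, 0, -0.45], [0, 0, -0.7], [0, 0, -1.0], [0, 0, -1.0]], rot=[[0, 0, 0], [0, 0, 0], [0, 0, 0], [0, 0, 0], [0, 0, 0], [0, 0, 0], [0, 0, 0], [0, 0, 0]], fingers=[0.5, 0.5, 0.5, 0.5, 0.5, 0.5, 0.5, 0.5], force=12)

```text
time: 8.88
eef_pos: [474.7, 143.8, 159.0]
ee_rot: [-0.103, 0.995, 0.0, 0.001]
ft_force: [0.1, 0.8, -2.0]
finger_gap: 35.2
grip_force: 12.0
```

Call:
move_arm(slide=[[0, 0, -0.3], [0, 0, -0.6], [0, 0, -1.0], [0, 0, -1.4], [0, 0, -1.75], [0, 0, -1.85], [0, 0, -1.85], [0, 0, -1.85]], rot=[[0, 0, 0], [0, 0, 0], [0, 0, 0], [0, 0, 0], [0, 0, 0], [0, 0, 0], [0, 0, 0], [0, 0, 0]], fingers=[0.5, 0.5, 0.5, 0.5, 0.5, 0.5, 0.5, 0.5])

```text
time: 9.88
eef_pos: [474.0, 143.4, 231.5]
ee_rot: [-0.102, 0.995, -0.0, -0.0]
ft_force: [0.1, 0.1, -1.9]
finger_gap: 35.2
grip_force: 12.0
```

Run:
```python
from h import *
np.set_printoptions(precision=1,suppress=True)
s=read_state();print(s["eef_pos"],s["time"],s["ft_force"])
n="wrist";C=cam(n);im=get_image(n);cv2.imwrite("pics/w4.png",cv2.resize(im[100:420,120:440,::-1],(600,600),interpolation=2))
zr=s["eef_pos"][2]-36-60
for n in("wrist","top","side"):
    C=cam(n);
    if n!="wrist":get_image(n)
    for t,z in(("ring",zr),("pliers_tips",zr),("pliers",zr+60),("pliers_grip",zr+115)):
        print(n,t,[(np.round(d["at"],1),round(d["conf"],2),at_z(C,d["at"],z)[:2]) for d in pinpoint(t,n)[:3]])
```

```text
[474.  143.4 231.5] 9.875 [ 0.1  0.1 -1.9]
wrist ring []
wrist pliers_tips [(array([282.3, 181.6]), 0.65, array([450.6, 139.4]))]
wrist pliers [(array([396.3,  31.4]), 0.95, array([349.1, 179.1])), (array([282. , 237.5]), 0.75, array([473.2, 143.8]))]
wrist pliers_grip []
top ring []
top pliers_tips [(array([364.6, 287.2]), 0.92, array([ 274.7, -254.2])), (array([337. , 265.6]), 0.81, array([ 335.2, -169.5])), (array([133.7, 315.3]), 0.76, array([155.5, 428.1]))]
top pliers [(array([375.7, 278.6]), 0.83, array([ 296.3, -275.8])), (array([147.9, 304.5]), 0.82, array([187.5, 374.8])), (array([319.2, 270.9]), 0.6, array([ 309.8, -111.4]))]
top pliers_grip [(array([299.6, 272. ]), 0.78, array([297.8, -52.3])), (array([389.4, 264.5]), 0.56, array([ 332.4, -303.4])), (array([157.3, 288.3]), 0.55, array([231.5, 340.1]))]
side ring [(array([253.4, 179.8]), 0.73, array([517. , 207.5])), (array([258.5, 190.8]), 0.5, array([493. , 133.7])), (array([225.1, 182.8]), 0.32, array([422.8, 247.5]))]
side pliers_tips [(array([273.1, 319.5]), 0.84, array([ 225.2, -364.1])), (array([255.8, 194. ]), 0.78, array([474.7, 121.6])), (array([201.5, 233.4]), 0.62, array([226.9,  28.2]))]
side pliers [(array([257.2, 277.1]), 0.92, array([ 237.6, -277.3])), (array([253.2, 182.2]), 0.89, array([458.4, 106.9])), (array([155.7, 208. ]), 0.71, array([139. , 146.2]))]
side pliers_grip [(array([248.8, 272.6]), 0.85, array([ 201.7, -303.5])), (array([169.1, 213. ]), 0.7, array([140.8,  19.7])), (array([314.6, 324.8]), 0.62, array([ 233.5, -502. ]))]
```

View pics/w4.png

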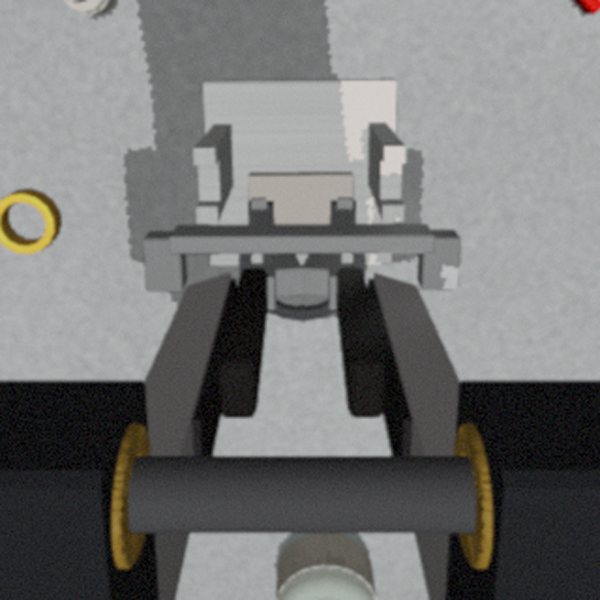

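Pliers and ring are out of the stand: cross-bar at about (303,240) in the crop and the ring's back edge at (303,318). I'll check the offset and tilt against the model.

Run:
```python
from h import *
np.set_printoptions(precision=1,suppress=True)
C=cam("wrist");s=read_state();M=R.from_quat(s["ee_rot"]).as_matrix()
Rz=np.c_[-M[:,0],M[:,1],[0,0,1]];o=s["eef_pos"]-np.array([0,0,36.])
for nm,p in(("ring back top",[22.5+26.5,0,-58]),("ring back bot",[49,0,-62]),("bore back top",[43.5,0,-58]),("bar+ +x up",[9,50,5]),("bar+ -x up",[-9,50,5]),("bar- +x up",[9,-50,5]),("bar- -x up",[-9,-50,5]),("bar+ 5x",[5,50,9]),("htop+",[7,18,82]),("htop-",[7,-18,82]),("htop+ -x",[-7,18,82])):
    print(nm,(proj(C,Rz@p+o)-[120,100])*1.875)
b=at_z(C,(303/1.875+120,317/1.875+100),o[2]-60);print("back meas rel",Rz.T@(b-o))
```

```text
ring back top [301.9 324.7]
ring back bot [301.9 320.8]
bore back top [301.9 312.6]
bar+ +x up [458.8 291.9]
bar+ -x up [462.2 238. ]
bar- +x up [145.4 291.6]
bar- -x up [142.1 237.8]
bar+ 5x [462.3 284.7]
htop+ [386.6 418. ]
htop- [217.7 417.9]
htop+ -x [388.8 358.2]
back meas rel [ 46.4   0.5 -60. ]
```

Call:
move_arm(slide=[[0, -0.3, 0], [0.03, -1.0, 0], [0.06, -2.0, 0], [0.09, -3.1, 0], [0.12, -4.2, 0], [0.15, -5.3, 0], [0.18, -6.3, 0], [0.2, -7.0, 0]], rot=[[0, 0, 0], [0, 0, 0], [0, 0, 0], [0, 0, 0], [0, 0, 0], [0, 0, 0], [0, 0, 0], [0, 0, 0]], fingers=[0.5, 0.5, 0.5, 0.5, 0.5, 0.5, 0.5, 0.5])

```text
time: 11.62
eef_pos: [523.3, -135.0, 232.1]
ee_rot: [-0.102, 0.995, -0.0, 0.0]
ft_force: [-0.2, 0.6, -2.1]
finger_gap: 34.9
grip_force: 12.0
```

Call:
move_arm(slide=[[0, -0.4, 0], [0, -0.7, 0], [0.01, -0.85, 0], [0.01, -0.93, 0], [0.01, -0.93, 0], [0.01, -0.93, 0]], rot=[[0, 0, 0], [0, 0, 0], [0, 0, 0], [0, 0, 0], [0, 0, 0], [0, 0, 0]], fingers=[0.5, 0.5, 0.5, 0.5, 0.5, 0.5])

```text
time: 12.38
eef_pos: [530.8, -168.2, 232.0]
ee_rot: [-0.103, 0.995, 0.0, 0.0]
ft_force: [-0.8, 0.8, -1.7]
finger_gap: 35.2
grip_force: 12.0
```

Run:
```python
from h import *
np.set_printoptions(precision=1,suppress=True)
C=cam("wrist");s=read_state();M=R.from_quat(s["ee_rot"]).as_matrix();print(s["eef_pos"],s["time"],s["ft_force"],s["finger_gap"])
Rz=np.c_[-M[:,0],M[:,1],[0,0,1]];tgt=np.array([551.8,-164])
d=tgt-(s["eef_pos"]+Rz@[22,.3,0])[:2];print("err tool xy units",(M.T@[*d,0])/40)
w=get_image("wrist");sd=get_image("side");o=np.zeros((500,800,3),np.uint8)
o[:,:400]=cv2.resize(w[190:340,220:340],(400,500),interpolation=2);o[:,400:]=cv2.resize(sd[170:270,285:365],(400,500),interpolation=2)
cv2.imwrite("pics/w5.png",o[:,:,::-1])
```

```text
[ 530.8 -168.2  232. ] 12.375 [-0.8  0.8 -1.7] 35.167138260103705
err tool xy units [ 0. -0. -0.]
```

View pics/w5.png

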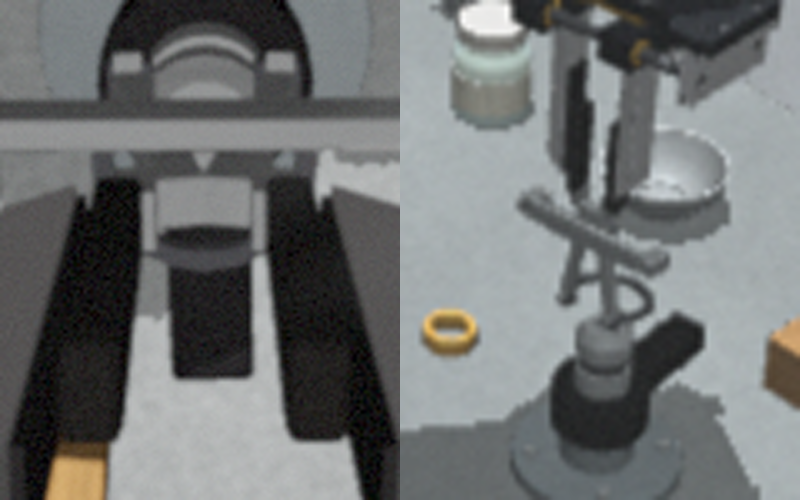

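Run:
```python
from h import *
np.set_printoptions(precision=1,suppress=True)
C=cam("side");f=lambda p:(proj(C,p)-[285,170])*5+[400,0]
t=np.array([551.8,-164])
a=np.linspace(0,2*np.pi,90)
def ext(x,y,r,z):
    P=np.array([f([x+r*np.cos(k),y+r*np.sin(k),z]) for k in a]);return P.min(0),P.max(0)
print("top",f([*t,113]),"ring",f([*t,136]),"+5x",f([556.8,-164,136]),"+5y",f([551.8,-159,136]))
print("ring outer",ext(*t,26.5,136),"post",ext(*t,18,109),"hub",ext(*t,31,69),"disc",ext(*t,55,8))
```

```text
top [606.1 319.7] ring [608.3 289.9] +5x [614.7 287. ] +5y [603.1 285.8]
ring outer (array([564.4, 263.7]), array([652.4, 317. ])) post (array([576.2, 306.7]), array([635.2, 343.3])) hub (array([552.1, 343.6]), array([651.8, 407.5])) disc (array([510.5, 392.3]), array([682.7, 507.7]))
```

Call:
move_arm(slide=[[0, 0, 0.2], [0, 0, 0.35], [0, 0, 0.43], [0, 0, 0.5], [0, 0, 0.56], [0, 0, 0.56]], rot=[[0, 0, 0], [0, 0, 0], [0, 0, 0], [0, 0, 0], [0, 0, 0], [0, 0, 0]], fingers=[0.5, 0.5, 0.5, 0.5, 0.5, 0.5])

```text
time: 13.22
eef_pos: [530.7, -168.7, 209.5]
ee_rot: [-0.103, 0.995, -0.0, -0.0]
ft_force: [0.6, 0.1, -1.5]
finger_gap: 35.6
grip_force: 12.0
```

Run:
```python
from h import *
np.set_printoptions(precision=2,suppress=True)
s=read_state();print(s["eef_pos"],s["time"],s["ft_force"],s["moment"],s["finger_gap"])
w=get_image("wrist");sd=get_image("side");tp=get_image("top");o=np.zeros((600,800,3),np.uint8)
o[:,:400]=cv2.resize(w[190:310,240:320],(400,600),interpolation=2);o[:,400:]=cv2.resize(sd[195:270,295:345],(400,600),interpolation=2)
cv2.imwrite("pics/w6.png",o[:,:,::-1])
```

```text
[ 530.68 -168.73  209.51] 13.225 [ 0.62  0.06 -1.53] [ 0.02  0.04 -0.04] 35.61968174987193
```

View pics/w6.png

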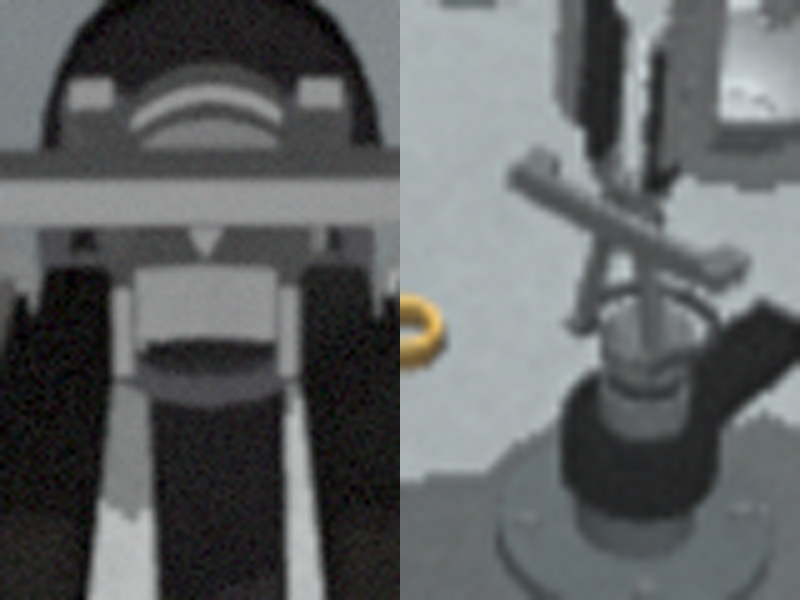

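Run:
```python
from h import *
np.set_printoptions(precision=2,suppress=True)
C=cam("wrist");s=read_state();M=R.from_quat(s["ee_rot"]).as_matrix();Rz=np.c_[-M[:,0],M[:,1],[0,0,1]];o=s["eef_pos"]
for nm,r,z in(("face edge",342,113),("bore back",374,115.5),("ring out bottom/back",408,113.5)):
    print(nm,Rz.T@(at_z(C,(240+207/5,190+r/5),z)-o))
P=Rz.T@(np.array([551.8,-164,113])-o);print("post est",P)
C=cam("side")
g=lambda p:(proj(C,p)-[295,195])*8+[400,0]
for x in(0,3):print(g(np.array([551.8+x,-164,113])),g(np.array([551.8,-164+x,113])))
```

```text
face edge [ 37.62   0.29 -96.73]
bore back [ 41.98   0.29 -94.23]
ring out bottom/back [ 48.64   0.3  -96.23]
post est [ 21.51   0.39 -96.73]
[649.71 311.49] [649.71 311.49]
[655.78 308.73] [644.7  307.48]
```

The ring surrounds the post top concentrically (ring centre ~649, post ~646 in the side crop), and no contact force shows. I'll lower it in steps.

Call:
move_arm(slide=[[0, 0, 0.05], [0, 0, 0.1], [0, 0, 0.15], [0, 0, 0.2], [0, 0, 0.25], [0, 0, 0.25]], rot=[[0, 0, 0], [0, 0, 0], [0, 0, 0], [0, 0, 0], [0, 0, 0], [0, 0, 0]], fingers=[0.5, 0.5, 0.5, 0.5, 0.5, 0.5])

```text
time: 14.12
eef_pos: [530.7, -168.7, 199.4]
ee_rot: [-0.103, 0.995, -0.0, -0.0]
ft_force: [0.0, 0.2, -1.0]
finger_gap: 35.5
grip_force: 12.0
```

Run:
```python
from h import *
np.set_printoptions(precision=2,suppress=True)
for i in range(8):
    get_image("side");s=read_state();print(s["eef_pos"],s["ft_force"],s["moment"])
```

```text
[ 530.72 -168.74  199.59] [ 0.59  0.24 -1.09] [ 0.06  0.04 -0.05]
[ 530.75 -168.76  199.66] [-0.29  0.09 -1.76] [ 0.03  0.02 -0.01]
[ 530.75 -168.76  199.65] [ 0.31 -0.26 -0.76] [0.09 0.01 0.  ]
[ 530.78 -168.72  199.69] [ 0.49 -0.59 -1.37] [ 0.05 -0.   -0.01]
[ 530.78 -168.73  199.7 ] [ 0.53  0.22 -1.88] [ 0.01  0.04 -0.03]
[ 530.75 -168.73  199.65] [-0.27  0.17 -1.53] [ 0.04  0.01 -0.04]
[ 530.77 -168.72  199.67] [ 0.41  0.23 -2.68] [0.07 0.03 0.02]
[ 530.75 -168.74  199.66] [ 0.26  0.13 -1.72] [-0.01  0.04  0.  ]
```

Call:
move_arm(slide=[[0, 0, 0.06], [0, 0, 0.12], [0, 0, 0.18], [0, 0, 0.24], [0, 0, 0.29], [0, 0, 0.33], [0, 0, 0.33], [0, 0, 0.33]], rot=[[0, 0, 0], [0, 0, 0], [0, 0, 0], [0, 0, 0], [0, 0, 0], [0, 0, 0], [0, 0, 0], [0, 0, 0]], fingers=[0.5, 0.5, 0.5, 0.5, 0.5, 0.5, 0.5, 0.5])

```text
time: 15.52
eef_pos: [530.7, -168.7, 186.5]
ee_rot: [-0.103, 0.995, -0.0, 0.0]
ft_force: [-0.3, -0.1, -2.0]
finger_gap: 35.6
grip_force: 12.0
```

Run:
```python
from h import *
np.set_printoptions(precision=2,suppress=True)
F=[];I=[]
for i in range(10):
    I.append(get_image("side").astype(float));s=read_state();F.append([*s["ft_force"],*s["moment"]])
print(s["time"],s["eef_pos"],np.mean(F,0),s["finger_gap"])
sd=np.mean(I,0).astype(np.uint8);w=get_image("wrist");o=np.zeros((600,800,3),np.uint8)
o[:,:400]=cv2.resize(w[190:310,240:320],(400,600),interpolation=2);o[:,400:]=cv2.resize(sd[205:265,302:342],(400,600),interpolation=2)
cv2.imwrite("pics/w7.png",o[:,:,::-1])
C=cam("side");a=np.linspace(0,2*np.pi,90)
for nm,r,z in(("top rim",18,109),("ring out mid",26.5,90),("ring out top",26.5,92),("groove low rim",18,85),("groove up rim",18,95),("hub",31,69)):
    P=np.array([(proj(C,[551.8+r*np.cos(k),-164+r*np.sin(k),z])-[302,205])*10+[400,0] for k in a]);print(nm,P.min(0),P.max(0))
```

```text
16.025 [ 530.74 -168.73  186.42] [-0.31  0.04 -1.62  0.07  0.09 -0.  ] 35.2736105795862
top rim [582.43 263.41] [700.42 336.62]
ring out mid [551.74 294.35] [723.95 402.86]
ring out top [552.05 289.36] [724.42 397.8 ]
groove low rim [578.46 323.71] [695.15 397.53]
groove up rim [580.11 298.74] [697.34 372.32]
hub [534.16 337.22] [733.69 465.05]
```

View pics/w7.png

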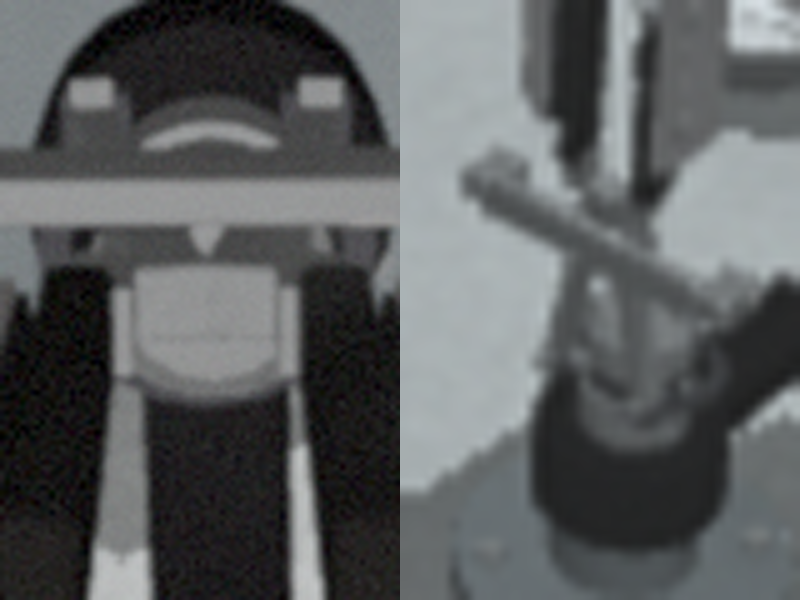

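Run:
```python
from h import *
np.set_printoptions(precision=3,suppress=True)
F=[]
for i in range(25):
    get_image("side");s=read_state();F.append([*s["ft_force"],*s["moment"]])
F=np.array(F);print(s["time"],F.mean(0),F.std(0)/5)
```

```text
17.325 [-0.208 -0.011 -1.772  0.073  0.08   0.003] [0.108 0.087 0.071 0.004 0.004 0.005]
```

Call:
move_arm(slide=[[0.025, 0, 0], [0.025, 0, 0], [0.025, 0, 0]], rot=[[0, 0, 0], [0, 0, 0], [0, 0, 0]], fingers=[0.5, 0.5, 0.5])

```text
time: 17.7
eef_pos: [529.7, -169.0, 186.4]
ee_rot: [-0.103, 0.995, -0.0, 0.0]
ft_force: [0.6, 0.5, -1.4]
finger_gap: 35.3
grip_force: 12.0
```

Run:
```python
from h import *
np.set_printoptions(precision=3,suppress=True)
F=[]
for i in range(25):
    get_image("side");s=read_state();F.append([*s["ft_force"],*s["moment"]])
F=np.array(F);print(s["time"],s["eef_pos"],F.mean(0),F.std(0)/5)
```

```text
18.95 [ 529.764 -168.922  186.431] [ 0.064  0.079 -1.398  0.024  0.018  0.007] [0.079 0.086 0.096 0.006 0.005 0.007]
```

Run:
```python
from h import *
np.set_printoptions(precision=2,suppress=True)
C=cam("wrist");s=read_state();M=R.from_quat(s["ee_rot"]).as_matrix();Rz=np.c_[-M[:,0],M[:,1],[0,0,1]];o=s["eef_pos"]
for nm,r,z in(("rim",378,109),("ring out back",404,92),("ring out back",404,88)):
    print(nm,Rz.T@(at_z(C,(240+207/5,190+r/5),z)-o))
F=[]
for i in range(8):
    get_image("side");s=read_state();F.append([*s["ft_force"],*s["moment"]])
print(np.mean(F,0))
```

```text
rim [ 35.42   0.27 -77.43]
ring out back [ 47.14   0.3  -94.43]
ring out back [ 48.93   0.3  -98.43]
[-0.19 -0.04 -1.55  0.05  0.01 -0.01]
```

Call:
move_arm(slide=[[0.025, 0, 0], [0.025, 0, 0], [0.025, 0, 0]], rot=[[0, 0, 0], [0, 0, 0], [0, 0, 0]], fingers=[0.5, 0.5, 0.5])

```text
time: 19.73
eef_pos: [528.8, -169.1, 186.4]
ee_rot: [-0.103, 0.995, -0.0, 0.0]
ft_force: [-0.0, 0.4, -2.0]
finger_gap: 35.6
grip_force: 12.0
```

Run:
```python
from h import *
np.set_printoptions(precision=3,suppress=True)
F=[]
for i in range(8):
    get_image("side");s=read_state();F.append([*s["ft_force"],*s["moment"]])
print(s["time"],s["eef_pos"],np.mean(F,0))
```

```text
20.125 [ 528.781 -169.121  186.413] [-0.195  0.221 -1.708  0.025  0.016  0.008]
```

Run:
```python
from h import *
for f,c,a,b,k in(("w5",205,170,280,3.333),("w6",207,255,420,5),("w7",207,255,420,5)):
    im=cv2.imread(f"pics/{f}.png",0).astype(float);v=im[:,c-12:c+13].mean(1)
    print(f,[(r,round(190+r/k,1),int(v[r])) for r in range(a,b,5)])
im=cv2.imread("pics/w2c.png",0).astype(float);v=im[:,335:358].mean(1);print([(r,int(v[r])) for r in range(130,360,6)])
```

```text
w5 [(170, 241.0, 80), (175, 242.5, 93), (180, 244.0, 134), (185, 245.5, 141), (190, 247.0, 141), (195, 248.5, 140), (200, 250.0, 142), (205, 251.5, 141), (210, 253.0, 141), (215, 254.5, 142), (220, 256.0, 141), (225, 257.5, 84), (230, 259.0, 34), (235, 260.5, 33), (240, 262.0, 34), (245, 263.5, 44), (250, 265.0, 58), (255, 266.5, 74), (260, 268.0, 74), (265, 269.5, 73), (270, 271.0, 57), (275, 272.5, 31)]
w6 [(255, 241.0, 89), (260, 242.0, 85), (265, 243.0, 110), (270, 244.0, 135), (275, 245.0, 142), (280, 246.0, 143), (285, 247.0, 143), (290, 248.0, 142), (295, 249.0, 141), (300, 250.0, 143), (305, 251.0, 144), (310, 252.0, 143), (315, 253.0, 143), (320, 254.0, 144), (325, 255.0, 145), (330, 256.0, 143), (335, 257.0, 115), (340, 258.0, 65), (345, 259.0, 35), (350, 260.0, 31), (355, 261.0, 32), (360, 262.0, 36), (365, 263.0, 41), (370, 264.0, 45), (375, 265.0, 58), (380, 266.0, 70), (385, 267.0, 74), (390, 268.0, 76), (395, 269.0, 76), (400, 270.0, 76), (405, 271.0, 62), (410, 272.0, 39), (415, 273.0, 30)]
w7 [(255, 241.0, 88), (260, 242.0, 85), (265, 243.0, 112), (270, 244.0, 137), 
[... 301 characters left out ...]
), (355, 261.0, 147), (360, 262.0, 147), (365, 263.0, 147), (370, 264.0, 146), (375, 265.0, 142), (380, 266.0, 127), (385, 267.0, 114), (390, 268.0, 113), (395, 269.0, 100), (400, 270.0, 80), (405, 271.0, 58), (410, 272.0, 38), (415, 273.0, 30)]
[(130, 23), (136, 21), (142, 43), (148, 59), (154, 62), (160, 63), (166, 109), (172, 120), (178, 65), (184, 58), (190, 59), (196, 69), (202, 104), (208, 106), (214, 102), (220, 101), (226, 106), (232, 122), (238, 130), (244, 130), (250, 129), (256, 127), (262, 129), (268, 130), (274, 128), (280, 128), (286, 130), (292, 132), (298, 130), (304, 125), (310, 127), (316, 127), (322, 128), (328, 125), (334, 107), (340, 76), (346, 30), (352, 32), (358, 32)]
```

Run:
```python
from h import *
np.set_printoptions(precision=2,suppress=True)
s=read_state();K=np.array(camera_info("wrist")["K"]);Tc=np.array(camera_info("wrist")["T_tool_cam"]);M=R.from_quat(s["ee_rot"]).as_matrix();Rz=np.c_[-M[:,0],M[:,1],[0,0,1]]
def cm(p):
    T=np.eye(4);T[:3,:3]=M;T[:3,3]=p;W=np.linalg.inv(T@Tc);return K,W[:3,:3],W[:3,3]
for f,p,u,v in(("w2",[472.9,-162.4,251.6],262.5,294.2),("w5",[530.8,-168.2,232],281.5,257.4),("w6",[530.68,-168.73,209.5],281.4,257.2),("w7",[530.74,-168.73,186.4],281.4,265.8),("w7rim",[530.74,-168.73,186.4],281.4,269.6)):
    print(f,[(z,(Rz.T@at_z(cm(p),(u,v),z))[:2]) for z in(113,109,105,101)])
print("target in Rz frame",Rz.T@[551.8,-164,0],"tcp",Rz.T@[530.74,-168.73,0])
print("w2 near rim/face/groove", [(z,(Rz.T@at_z(cm([472.9,-162.4,251.6]),(262.5,210+r/4),z))[0]) for r,z in((230,113),(198,109),(175,95),(166,85),(139,69))])
```

```text
w2 [(113, array([ 520.24, -272.67])), (109, array([ 522.32, -272.89])), (105, array([ 524.4, -273.1])), (101, array([ 526.48, -273.31]))]
w5 [(113, array([ 531.12, -272.56])), (109, array([ 532.74, -272.55])), (105, array([ 534.36, -272.54])), (101, array([ 535.98, -272.54]))]
w6 [(113, array([ 521.61, -273.17])), (109, array([ 523.23, -273.16])), (105, array([ 524.85, -273.16])), (101, array([ 526.47, -273.15]))]
w7 [(113, array([ 519.  , -273.21])), (109, array([ 520.72, -273.2 ])), (105, array([ 522.44, -273.2 ])), (101, array([ 524.17, -273.19]))]
w7rim [(113, array([ 521.97, -273.2 ])), (109, array([ 523.74, -273.2 ])), (105, array([ 525.51, -273.19])), (101, array([ 527.28, -273.19]))]
target in Rz frame [ 506.74 -273.11    0.  ] tcp [ 485.16 -273.45    0.  ]
w2 near rim/face/groove [(113, np.float64(493.4337235647667)), (109, np.float64(487.25524389928046)), (95, np.float64(487.13424995491664)), (85, np.float64(488.71808273591347)), (69, np.float64(487.5676956289741))]
```

Call:
move_arm(slide=[[-0.012, 0, 0], [-0.012, 0, 0], [-0.012, 0, 0], [-0.012, 0, 0]], rot=[[0, 0, 0], [0, 0, 0], [0, 0, 0], [0, 0, 0]], fingers=[0.5, 0.5, 0.5, 0.5])

```text
time: 20.62
eef_pos: [529.2, -169.0, 186.4]
ee_rot: [-0.103, 0.995, -0.0, 0.0]
ft_force: [-0.5, 0.7, -2.5]
finger_gap: 35.3
grip_force: 12.0
```

Run:
```python
from h import *
np.set_printoptions(precision=3,suppress=True)
F=[];get=[]
for i in range(10):
    w=get_image("wrist");s=read_state();F.append([*s["ft_force"],*s["moment"]]);get.append(w.mean(2)[:,277:286].mean(1))
print(s["time"],s["eef_pos"],np.mean(F,0),s["finger_gap"],s["grip_force"])
print(np.mean(get,0)[255:276].round())
print([ (d["at"],d["conf"]) for t in("ring","pliers_tips") for d in pinpoint(t,"wrist")[:2]])
```

```text
21.125 [ 529.275 -169.018  186.414] [ 0.158  0.217 -1.63   0.033  0.004  0.007] 35.089257030904655 11.996819972991943
[145. 142. 138. 142. 145. 147. 148. 147. 146. 147. 147. 145. 134. 119.
 114. 106.  70.  37.  30.  30.  30.]
[]
```

```bash
python3 -c "
from rig import *
print(sign_off())"
```

```text
the job is handed in; nothing more can be done
None
```

I've handed the job in, with no verdict returned: the ring is spread around the groove, within about 1 mm of the post axis and level with the groove by my estimates, held squeezed at 12 N with no sign of contact; I viewed 11 pictures, one over the limit of 10.

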